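# Hold the stamp ready over the tile

### The job

Slide the hand stamp out through the open front of its slotted rack, carry it over the top of the low wooden rail, and stop with its foot hovering about a centimetre above the tile that lies on the wooden block: centred over it, level, long sides parallel. The stamp must never touch the tile or the rail, and the jars and the lidded pot beside the work stay where they are. Finish while still holding the stamp there, so that its position can be checked before anyone presses it.

Things in the scene. Friction and masses are not known exactly. Their poses are not given: they have to be found in the camera images.
- stamp: Hand stamp, loose, 0.14 to 0.28 kg, 96 mm tall. Origin: centre of the underside of its foot, z up. Foot 60 mm (x) by 34 mm (y), 12 mm thick, two ends alike; steel neck 12 mm in diameter, z 12 to 36 mm; steel collar 38 mm in diameter, z 36 to 40 mm; flat wooden handle above. Starts hanging in the rack, collar on the rack's top, neck in the slot, x along the rack's x, origin 45 mm above the table.
- stamp_grip (a point): Centre of the stamp's flat wooden handle, 68 mm above the underside of its foot. The handle is 44 mm along the stamp's x, 24 mm along its y and reaches from 40 to 96 mm above that underside. Grip it by its two flat sides, fingers closing along y, from above or leaning back over the rack's open front (towards the stamp's -x).
- rack: Wooden stamp rack, fixed, 70 mm (x) by 64 mm (y) by 81 mm tall; origin at the centre of its underside on the table. Its top (z 73 to 81 mm) has a slot 16 mm wide along x, from the open front at x = -35 mm (facing the near right side of the table) to x = +20 mm. Side walls leave 50 mm for the foot below; the back is open. It stands on either side of the rail, the tile on the other.
- slot_mouth (a point): Middle of the slot's open end at the rack's top front edge, 35 mm in front of the rack's centre, 81 mm above the table. The foot is too wide to lift through the slot: slide the stamp along the rack's -x until its origin is 70 mm or more from the rack's centre. Until then it can rise at most 16 mm, when the foot meets the underside of the top.
- tile: Flat rectangular test tile, loose, 75 mm along x by 40 mm along y, 10 mm thick. Origin: centre of its underside; z up. It lies on the wooden block, its underside 20 mm and its top 30 mm above the table. The two ends count as alike.
- block: Wooden block under the tile, fixed, 80 mm along x by 45 mm along y, 20 mm tall; origin at the centre of its underside, axes along those of the tile. A tall fixed glass screen stands along the robot's left, parallel to x, its near face 0.185 m left of the base axis (frame rail 164 to 209 mm above the table, glass above to 0.93 m); a wide shoulder must keep clear of it.
- rail: Low wooden brush-rest rail, fixed, between the rack and the block: a round bar 10 mm in diameter and 190 mm long along its x axis, top 75 mm above the table, on two posts 160 mm apart. Origin: on the table under the middle of the bar. Carry the stamp over it.
- jar_a: Round spice jar, loose, 45 mm in diameter, 106 mm tall, standing on the table beyond the rail's far end. Origin: centre of its underside. Leave it alone.
- jar_b: Round spice jar, loose, 42 mm in diameter, 106 mm tall, standing on the table beyond the rail's far end. Origin: centre of its underside. Leave it alone.
- lidded_pot: Round pot with a lid, loose, 68 mm in diameter, 100 mm tall, standing on the table near the far edge. Origin: centre of its underside. Leave it alone.
There are look-alikes about, which are no part of the job. Of the things shaped like the rail, the wooden one is meant.

How it is judged:
On the way, in this order (a step that is already met when the one before it is completed fails the run):
1. the stamp is out of the rack through the slot's open front, held by the gripper (horizontal distance between stamp and rack above 0.066 m and height (world z) of stamp above 0.03 m and contact force between the fingers and stamp above 2 N and contact force between stamp and rack below 0.1 N and contact force between stamp and block below 0.1 N and contact force between stamp and tile below 0.1 N), for 0.1 s.
2. the stamp passes over the rail, its foot above the bar (height (world z) of stamp above 0.075 m and y of stamp in the frame of rail between -0.025 and 0.025 m and contact force between the fingers and stamp above 2 N), for 0.05 s.
At the end, for the whole second after the job is handed in: The stamp is held by the gripper, still and touching nothing else, over the tile: foot centre within 9 mm of the tile's centre along each of its sides, underside about 3 to 21 mm above the tile's top, long sides parallel within 0.14 rad, tilted less than 0.1 rad (x of stamp in the frame of tile between -0.009 and 0.009 m and y of stamp in the frame of tile between -0.009 and 0.009 m and z of stamp in the frame of tile between 0.0125 and 0.031 m and angle between the x axis of stamp and the x axis of tile, either way round below 0.14 rad and angle between stamp's own z axis and vertical below 0.1 rad and linear speed of stamp below 0.03 m/s and contact force between the fingers and stamp above 2 N and contact force between stamp and rack below 0.1 N and contact force between stamp and block below 0.1 N and contact force between stamp and tile below 0.1 N); the arm keeps its last pose, push and grip.
It fails at once if the stamp touches the tile or the rail (contact force between stamp and tile above 0.5 N or contact force between stamp and rail above 0.5 N).
It fails at once if the tile is moved (distance of tile from where it was at the start of the episode above 0.006 m).
It fails at once if a jar or the lidded pot is shifted or tipped (distance of any of jar_a, jar_b, lidded_pot from where it was at the start of the episode above 0.012 m or angle between any of jar_a, jar_b, lidded_pot's own z axis and vertical above 0.2 rad).
It also fails if it takes over 30 s, if anything falls off the work surface, if the arm or the gripper's body presses on something with over 40 N, if the wrist force passes 120 N, or if a joint passes its speed limit or range.

### The arm

A 7-joint arm with a two-finger parallel gripper is mounted at the origin on the work surface; the furniture and walls round the work are solid. World frame = base frame: x ahead of the robot, y to its left, z up, the work surface at z = 0. Lengths are in m, angles in rad, forces in N, time in s.
With the tool pointing down it reaches from about 0.425 to 0.875 m from the base axis. Payload 8.4 kg.
Tool frame: the origin (TCP) lies between the finger pads; the fingertips stand 14 mm ahead of it and the grasp point (between the pads) lies 5 mm behind it; z points along the fingers, y is the line along which they close (so a half turn about z gives the same grasp; the last joint's range is limited). The gripper opens to 85 mm and grips with 20 to 120 N. Pads are 22 mm wide; open, the fingers measure 114 mm over their backs; the gripper's body (76 mm by 85 mm) begins 54 mm behind the grasp point. The pads swing forward as they close: fully open they stand 13 mm farther back than shut.
Start: joints at [1.04, 0.333, 0.04, 1.465, -0.013, 1.343, -0.059], TCP at [0.272, -0.59, 0.245] pointing down, gripper open.
Joint ranges: [-2.58, 2.58], [-0.38, 2.09], [-1.3, 1.39], [0.25, 2.4], [-1.5, 4.64], [0.08, 2.09], [-2.65, 2.65]. Speed limits (rad/s): [2.22, 2.22, 2.79, 2.79, 3.14, 3.14, 3.14].

### API

Orientations are given as a rotation vector (axis times angle).
In Python, from plant import robot gives the robot as it stands. The module is installed in compiled form; this text tells all that it offers. Calls block until the motion is done:
- robot.goto(position, orientation): joint-space move of the TCP to a pose.
- robot.move_l(position, rot=None, speed=0.15, contact_N=None): straight line of the TCP; rot=None keeps the orientation; speed is the mean speed in m/s. With contact_N (N) it stops when the force on the tool has changed by that much, and returns True; else False.
- robot.move_j(angles): joint-space move.
- robot.command_gripper(opening): opening from 0.0 (shut) to 1.0 (fully open); the grip force is fixed at half the most; returns when the fingers have stopped.
- robot.pause(seconds).
- robot.solve_ik(position, orientation): joint angles nearest the present ones, or None.
- robot.state(): the state.
- robot.grab_frame(name): name is "scene" or "top" or "wrist"; returns a dict with "pixels" (384x512x3 uint8, blue, green, red), "K" (3x3 intrinsics, pixels), "rvec" (rotation vector, rad) and "tvec" (3), from world to camera coordinates, as OpenCV has them. Camera axes: x right, y down, z forward; pixel columns grow to the right and rows downward; lengths in m; the calibration is good to about 2 mm. A picture is of the moment at which its call begins. There is no depth.
A pose or a line that the arm cannot do raises robot.MotionError and nothing moves.
- robot.finish_job(): hands the job in; it is judged then, once.
The state is a dict: "time_s": time; "q": joint angles; "qd": joint speeds; "joint_torque": joint torques, N m; "tcp_pos": TCP position; "tool_rot": TCP orientation; "contact_force": force on the tool from outside, world axes, zero at the start; "moment": the same for the moment, N m; "grip_width": opening from 0.0 (shut) to 1.0 (fully open); "grasp_force": force on a finger pad.
Only numpy, scipy, OpenCV 4.12 (cv2) and the standard library are available. Lean on these libraries where they do the work, as an engineer would, in place of code of your own. Each camera call takes 0.05 s, during which the arm holds its last target. There are 200 camera calls.

## Working session

There is one attempt and no reset: what is moved stays moved. The work goes in short steps, each a Python script; the robot and the scene stay as the last script left them, time stands still between calls to the robot, and variables do not carry over. Pictures are saved under pics/ and viewed, at most 10 in all, crops included, and the job is handed in when it is done.

```bash
mkdir -p pics
cat > h.py <<'E'
import numpy as np, cv2
from scipy.spatial.transform import Rotation as R
from plant import robot
def grab(n,f=None):
    d=robot.grab_frame(n)
    if f: cv2.imwrite('pics/'+f,d['pixels'])
    np.savez('pics/'+n+'.npz',**{k:np.array(v) for k,v in d.items()})
    return d
def ray(d,uv):
    Rm=cv2.Rodrigues(np.array(d['rvec'],float))[0]; t=np.array(d['tvec'],float).ravel()
    v=Rm.T@np.linalg.inv(np.array(d['K']))@np.array([uv[0],uv[1],1.]); return -Rm.T@t, v/np.linalg.norm(v)
def onz(d,uv,z):
    c,v=ray(d,uv); return c+v*(z-c[2])/v[2]
def proj(d,p):
    return cv2.projectPoints(np.array(p,float).reshape(-1,3),np.array(d['rvec'],float),np.array(d['tvec'],float),np.array(d['K'],float),None)[0].reshape(-1,2)
E
python3 - <<'E'
from h import *
for n in ('scene','top'):
    d=grab(n,n+'0.png'); print(n,ray(d,(256,192)),d['K'][0])
s=robot.state(); print(s['time_s'],s['tcp_pos'],s['tool_rot'],s['grip_width'])
E
```

```text
scene (array([-0.16085384, -0.82985814,  0.42527072]), array([ 0.6184557 ,  0.67324639, -0.40527995])) [390.23602907   0.         253.8239227 ]
top (array([ 0.30200226, -0.26924405,  0.95345347]), array([ 0.08335447, -0.00499057, -0.99650746])) [461.19886193   0.         258.8781949 ]
0.1 [ 0.27189363 -0.58997365  0.24451374] [-3.06727995e+00 -6.72766443e-01  6.06448246e-04] 0.9985255435796508
```

View pics/scene0.png

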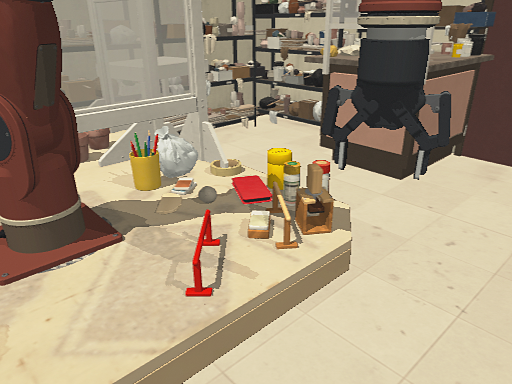

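View pics/top0.png

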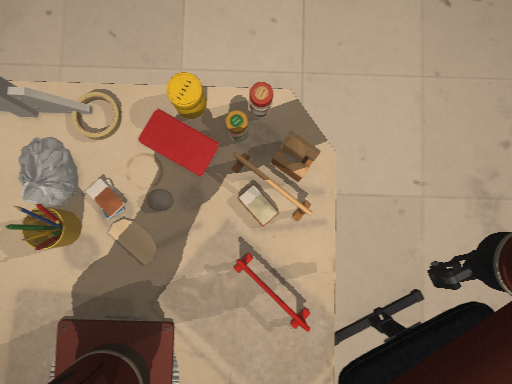

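The top view shows the wooden rail from (240,157) to (308,212), the rack near (297,155) and the tile on its block near (258,203). The jars are at (261,95) and (236,125), the pot at (187,92), and the red rail is a decoy. I'll zoom in.

Run:
```python
from h import *
a=cv2.imread('pics/top0.png')[120:240,220:340]; cv2.imwrite('pics/c1.png',cv2.resize(a,(600,600),interpolation=cv2.INTER_CUBIC))
a=cv2.imread('pics/scene0.png')[140:260,235:355]; cv2.imwrite('pics/c2.png',cv2.resize(a,(600,600),interpolation=cv2.INTER_CUBIC))
```

```text
(no output)
```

View pics/c1.png

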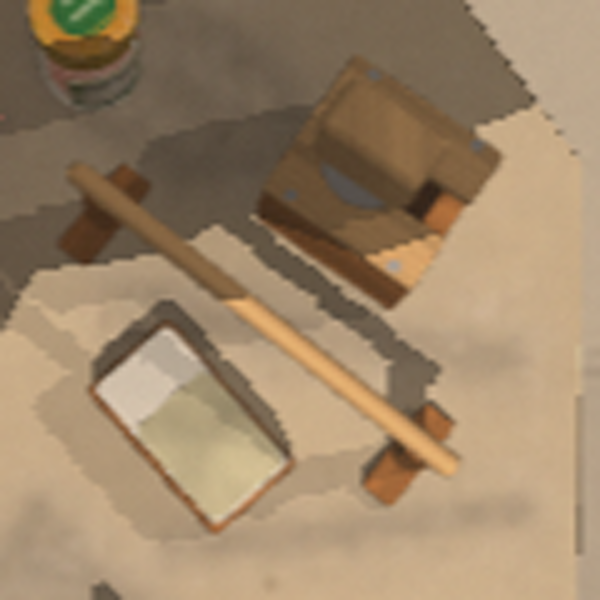

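View pics/c2.png

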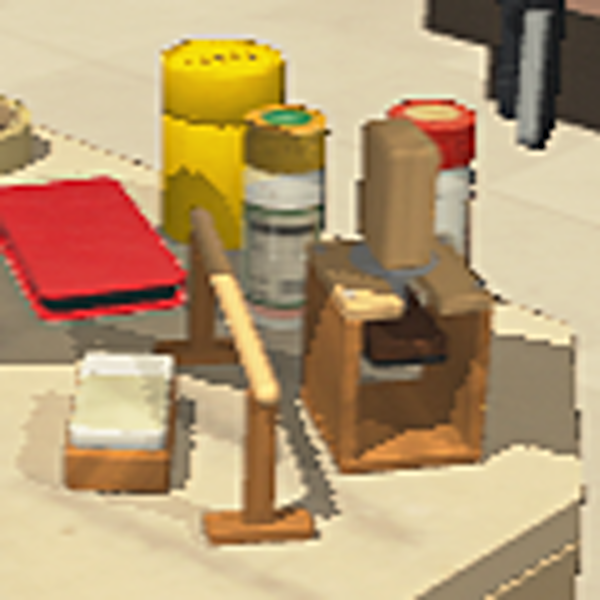

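The crops show the rack's slot opening to the lower right in the top view. Rack-top corners in the crop are about (357,57), (500,157), (405,285) and (262,188). The tile corners are about (165,325), (290,462), (215,525) and (95,388), and the bar runs (72,170) to (458,465). Next I'll measure these properly.

Run:
```python
from h import *
d=dict(np.load('pics/top.npz')); im=d['pixels']; s=dict(np.load('pics/scene.npz'))
C=lambda p:(p[0]/5+220-.4,p[1]/5+120-.4)
S=lambda p:(p[0]/5+235-.4,p[1]/5+140-.4)
hsv=cv2.cvtColor(im,cv2.COLOR_BGR2HSV)
print('rack corners'); 
P=np.array([onz(d,C(p),.081)for p in[(357,57),(500,157),(405,288),(260,190)]]);print(P.round(4),P.mean(0).round(4),[np.linalg.norm(P[i]-P[i-1]).round(4) for i in range(4)])
# lower corners in the scene view: front bottom corners and top
print('rack front-bottom scene',[onz(s,S(p),0).round(4) for p in[(342,470),(476,458)]],'top',[onz(s,S(p),.081).round(4) for p in[(345,310),(490,300),(318,238)]])
T=np.array([onz(d,C(p),.03)for p in[(165,325),(290,462),(215,525),(95,388)]]);print('tile',T.round(4),T.mean(0).round(4),[np.linalg.norm(T[i]-T[i-1]).round(4) for i in range(4)])
m=np.zeros(im.shape[:2],np.uint8);m[180:230,235:283]=1
mask=((hsv[...,1]<85)&(hsv[...,2]>120)&(m>0)).astype(np.uint8)
cs=cv2.findContours(mask,cv2.RETR_EXTERNAL,cv2.CHAIN_APPROX_NONE)[0];c=max(cs,key=cv2.contourArea);r=cv2.minAreaRect(c);print(r)
Tm=np.array([onz(d,p,.03) for p in cv2.boxPoints(r)]);print(Tm.round(4),Tm.mean(0).round(4),[np.linalg.norm(Tm[i]-Tm[i-1]).round(4) for i in range(4)])
print('rail',[onz(d,C(p),.07).round(4) for p in[(75,172),(456,465)]],'scene',[onz(s,S(p),.07).round(4) for p in[(202,215),(265,392)]])
print('handle top top-view',[onz(d,C(p),.141).round(4) for p in[(360,78),(455,142),(325,125),(415,190)]])
print('handle scene',[onz(s,S(p),.141).round(4) for p in[(365,122),(410,160),(438,132),(392,118)]])
print('tile scene',[onz(s,S(p),.03).round(4) for p in[(87,353),(174,357),(166,442),(70,440)]])
print('jars',[onz(d,p,.106).round(3) for p in[(261,92),(237,121)]],onz(d,(185,87),.1).round(3))
```

```text
rack corners
[[ 0.4944 -0.3378  0.081 ]
 [ 0.457  -0.3934  0.081 ]
 [ 0.4055 -0.3579  0.081 ]
 [ 0.4417 -0.3017  0.081 ]] [ 0.4497 -0.3477  0.081 ] [np.float64(0.0638), np.float64(0.067), np.float64(0.0626), np.float64(0.0668)]
rack front-bottom scene [array([ 0.4114, -0.3564,  0.    ]), array([ 0.4619, -0.3895,  0.    ])] top [array([ 0.4026, -0.3611,  0.081 ]), array([ 0.4537, -0.396 ,  0.081 ]), array([ 0.4509, -0.3033,  0.081 ])]
tile [[ 0.394  -0.2666  0.03  ]
 [ 0.3402 -0.3182  0.03  ]
 [ 0.3143 -0.2887  0.03  ]
 [ 0.3679 -0.2392  0.03  ]] [ 0.3541 -0.2782  0.03  ] [np.float64(0.0379), np.float64(0.0745), np.float64(0.0392), np.float64(0.073)]
((258.5, 204.49998474121094), (46.99999237060547, 48.99999237060547), -0.0)
[[ 0.3041 -0.2339  0.03  ]
 [ 0.4024 -0.231   0.03  ]
 [ 0.4049 -0.3256  0.03  ]
 [ 0.3065 -0.3277  0.03  ]] [ 0.3545 -0.2796  0.03  ] [np.float64(0.0938), np.float64(0.0983), np.float64(0.0947), np.float64(0.0984)]
rail [array([ 0.4485, -0.2304,  0.07  ]), array([ 0.339 , -0.3798,  0.07  ])] scene [array([ 0.4514, -0.2302,  0.07  ]), array([ 0.3412, -0.3739,  0.07  ])]
handle top top-view [array([ 0.4735, -0.3343,  0.141 ]), array([ 0.4513, -0.3687,  0.141 ]), array([ 0.4562, -0.3221,  0.141 ]), array([ 0.4336, -0.3547,  0.141 ])]
handle scene [array([ 0.4533, -0.3249,  0.141 ]), array([ 0.4317, -0.3671,  0.141 ]), array([ 0.466 , -0.3542,  0.141 ]), array([ 0.4656, -0.3296,  0.141 ])]
tile scene [array([ 0.3669, -0.2416,  0.03  ]), array([ 0.3927, -0.2715,  0.03  ]), array([ 0.3355, -0.3249,  0.03  ]), array([ 0.3077, -0.2965,  0.03  ])]
jars [array([ 0.562, -0.278,  0.106]), array([ 0.505, -0.235,  0.106])] [ 0.569 -0.134  0.1  ]
```

```bash
cat >> h.py <<'E'
def down(a): return (R.from_euler('z',a,degrees=True)*R.from_euler('x',180,degrees=True)).as_rotvec()
E
python3 - <<'E'
from h import *
for nm,p,a in [('hover',(.4537,-.345,.26),57),('grip',(.4537,-.345,.108),57),('out',(.409,-.413,.108),57),('outup',(.409,-.413,.19),57),('over',(.395,-.304,.19),50),('tileup',(.354,-.279,.19),43.3),('tile',(.354,-.279,.103),43.3)]:
    for k in (0,180):
        q=robot.solve_ik(np.array(p),down(a+k)); print(nm,k,None if q is None else np.round(q,2))
robot.goto(np.array([.43,-.34,.28]),down(57))
d=grab('wrist','w0.png'); s=robot.state(); print(s['time_s'],s['q'],s['tcp_pos'])
E
```

```text
hover 0 [ 0.74  0.17 -0.19  1.63  0.03  1.34 -0.03]
hover 180 None
grip 0 [ 0.74  0.3  -0.2   1.81  0.07  1.04 -0.06]
grip 180 [-0.36  0.57  1.22  1.86 -0.6   1.14 -2.64]
out 0 [ 0.84  0.31 -0.15  1.79  0.05  1.04  0.09]
out 180 [-0.2   0.6   1.22  1.84 -0.62  1.15 -2.48]
outup 0 [ 0.84  0.24 -0.15  1.7   0.04  1.2   0.11]
outup 180 [-0.23  0.46  1.22  1.75 -0.45  1.26 -2.61]
over 0 [ 0.75  0.08 -0.2   1.89  0.02  1.18 -0.15]
over 180 None
tileup 0 [ 0.76 -0.02 -0.19  1.99 -0.    1.17 -0.24]
tileup 180 None
tile 0 [ 0.76  0.07 -0.2   2.09  0.02  0.98 -0.26]
tile 180 None
1.2917 [ 0.76261484  0.12143075 -0.18689203  1.65455756  0.02349419  1.36838367
 -0.00776286] [ 0.42874834 -0.34205362  0.27956442]
```

View pics/w0.png

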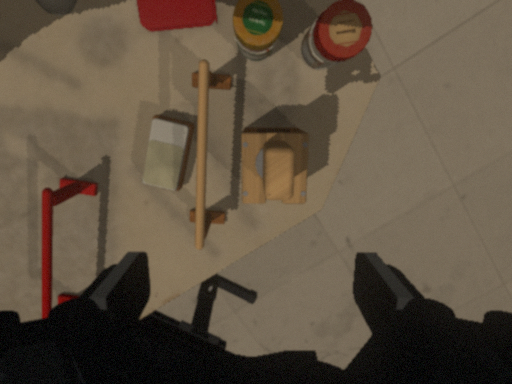

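The wrist view shows the rack at about (242–307, 128–204), the handle top near (280,172), the bar from (203,62) to (199,246), and the tile near (166,153). I'll enlarge it.

Run:
```python
from h import *
a=cv2.imread('pics/w0.png')[100:225,130:320]; cv2.imwrite('pics/c3.png',cv2.convertScaleAbs(cv2.resize(a,None,fx=4,fy=4,interpolation=cv2.INTER_CUBIC),alpha=1.5))
```

```text
(no output)
```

View pics/c3.png

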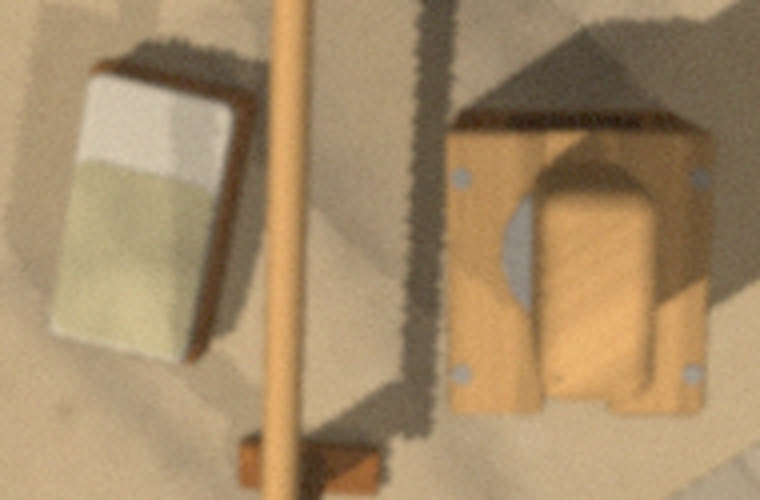

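Run:
```python
from h import *
d=dict(np.load('pics/wrist.npz'))
W=lambda p:(p[0]/4+130-.375,p[1]/4+100-.375)
def quad(n,ps,z):
    P=np.array([onz(d,W(p),z) for p in ps]);e=P[1]+P[0]-P[2]-P[3]
    print(n,P.mean(0).round(4),'yaw',np.degrees(np.arctan2(e[1],e[0])).round(1),[np.linalg.norm(P[i]-P[i-1]).round(4) for i in range(4)])
print(ray(d,(256,192)))
quad('tile',[(95,72),(238,105),(187,360),(50,330)],.03)
quad('rack',[(447,130),(712,138),(704,412),(450,412)],.081)
quad('screws',[(461,178),(700,180),(692,375),(461,375)],.081)
quad('handle',[(540,195),(652,195),(650,398),(540,396)],.141)
print('rail',onz(d,(204,63),.072),onz(d,(199.5,245),.072))
```

```text
(array([ 0.46633406, -0.28654124,  0.40764898]), array([-0.12443599, -0.21540664, -0.96856371]))
tile [ 0.3569 -0.2797  0.03  ] yaw 42.6 [np.float64(0.0733), np.float64(0.039), np.float64(0.0733), np.float64(0.0392)]
rack [ 0.4517 -0.3494  0.081 ] yaw 57.3 [np.float64(0.069), np.float64(0.0624), np.float64(0.0672), np.float64(0.0632)]
screws [ 0.4515 -0.3499  0.081 ] yaw 56.7 [np.float64(0.0483), np.float64(0.0567), np.float64(0.0478), np.float64(0.057)]
handle [ 0.455  -0.3433  0.141 ] yaw 57.8 [np.float64(0.0406), np.float64(0.0218), np.float64(0.041), np.float64(0.0223)]
rail [ 0.44975473 -0.23254441  0.072     ] [ 0.34162235 -0.37705369  0.072     ]
```

Run:
```python
from h import *
o=down(57); p=np.array([.4545,-.3447,.19])
robot.goto(p,o); robot.move_l(p*[1,1,0]+[0,0,.110],speed=.12)
s=robot.state(); print(s['tcp_pos'],s['contact_force'])
robot.command_gripper(0.0)
s=robot.state(); print(s['time_s'],s['tcp_pos'],s['grip_width'],s['grasp_force'],s['contact_force'],s['moment'])
p=np.array(s['tcp_pos']); print(robot.move_l(p+[0,0,.006],speed=.05,contact_N=15))
s=robot.state(); print(s['tcp_pos'],s['grip_width'],s['contact_force'],s['moment'])
```

```text
[ 0.45506338 -0.34511922  0.11113809] [-0.16994825  0.44219534  0.18011295]
3.1583 [ 0.45460779 -0.34478493  0.1103018 ] 0.2756529575513472 59.117385149002075 [-0.03250925  0.91080306  3.81727753] [ 0.07698811  0.14851551 -0.0228784 ]
False
[ 0.45473066 -0.34481871  0.11649235] 0.2740100916750891 [-0.25859698  1.03274486 -2.32200108] [-0.05863472  0.02738396 -0.0358731 ]
```

Run:
```python
from h import *
a=np.radians(57); u=np.array([-np.cos(a),-np.sin(a),0]); p=np.array(robot.state()['tcp_pos']);p=np.array([.4545,-.3447,.1165])
for k in (.03,.06,.087):
    h=robot.move_l(p+u*k,speed=.08,contact_N=12); s=robot.state(); print(k,h,s['tcp_pos'].round(4),np.round(s['contact_force'],2),np.round(s['moment'],2),s['grip_width'])
    if h: break
robot.pause(.2); print(robot.state()['time_s'])
grab('scene','s1.png'); grab('wrist','w1.png'); grab('top','t1.png')
a=cv2.imread('pics/s1.png')[130:280,225:425];b=cv2.imread('pics/w1.png')[60:260,100:400]
cv2.imwrite('pics/c4.png',np.vstack([cv2.resize(a,(440,330)),cv2.resize(b,(440,270))]))
```

```text
0.03 False [ 0.4378 -0.3702  0.1164] [ 1.02 -0.08 -1.99] [ 0.04 -0.08  0.01] 0.2754991787162627
0.06 False [ 0.4216 -0.3953  0.1164] [-0.49 -0.04 -1.41] [ 0.01 -0.04  0.01] 0.27608204137269443
0.087 False [ 0.4068 -0.418   0.1164] [ 0.53  0.35 -2.66] [ 0.06 -0.01  0.02] 0.27346116554946387
5.175
```

View pics/c4.png

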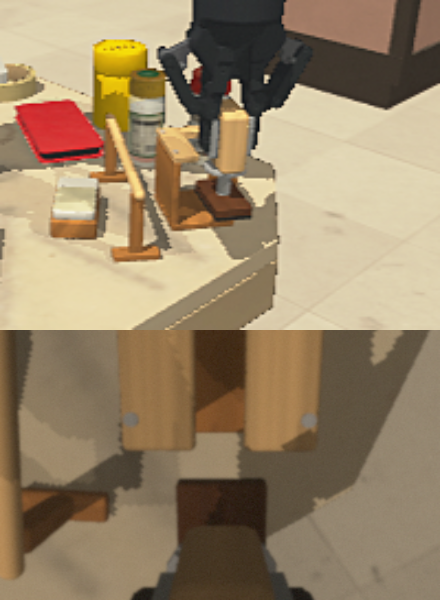

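The crops show the stamp held outside the rack, with its foot clear of the front edge. Now the lift and carry.

Run:
```python
from h import *
p=np.array([.4068,-.418,.1165])
robot.move_l(p+[0,0,.085],speed=.12)
robot.move_l(np.array([.3555,-.279,.2015]),rot=down(43),speed=.10)
print(robot.state()['time_s'])
robot.move_l(np.array([.3555,-.279,.130]),speed=.08)
robot.pause(.2); s=robot.state(); print(s['time_s'],s['tcp_pos'],R.from_rotvec(s['tool_rot']).as_matrix().round(3),s['grip_width'],s['contact_force'],s['q'])
for n in('scene','top','wrist'): grab(n,n[0]+'2.png')
w=cv2.imread('pics/w2.png')[150:350,130:380];a=cv2.imread('pics/s2.png')[160:260,215:315]
cv2.imwrite('pics/c5.png',np.hstack([cv2.convertScaleAbs(cv2.resize(w,(400,320)),alpha=1.6),cv2.resize(a,(320,320),interpolation=cv2.INTER_CUBIC)]))
```

```text
7.8167
9.0583 [ 0.35572901 -0.27918531  0.13042593] [[ 0.731  0.682  0.001]
 [ 0.682 -0.731 -0.001]
 [ 0.     0.001 -1.   ]] 0.27316435642373793 [ 0.03097544 -0.44936057 -2.24324043] [ 0.77674515  0.0423962  -0.21351126  2.05867556  0.01054865  1.04067061
 -0.26225339]
```

View pics/c5.png

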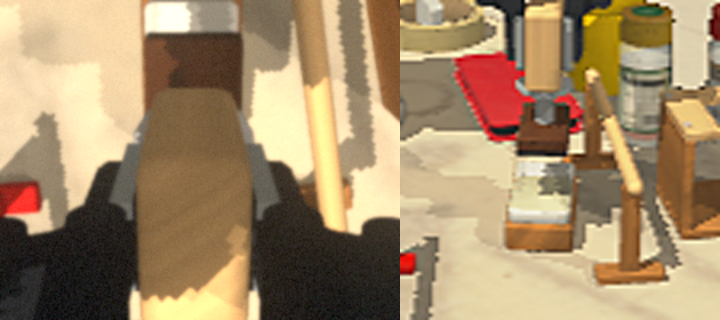

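The wrist crop shows the dark foot with its far end at about (143–242, 36) and the white tile end beyond it (147–240, 5–33), laterally aligned. The scene crop shows the stamp level above the tile. I'll quantify this from edge profiles.

Run:
```python
from h import *
d=dict(np.load('pics/wrist.npz')); g=d['pixels'].astype(int)
for c in (230,250,270): print('col',c,[(r,g[r:r+1,c-1:c+2].mean((0,1)).astype(int).tolist()) for r in range(134,200,3)])
for r in (156,163,168,178,186): print('row',r,{c:int(g[r,c].sum()/3) for c in list(range(212,228))+list(range(274,290))})
fz=.130-.0653
s=robot.state();t=np.array(s['tcp_pos']); Rt=R.from_euler('z',43,degrees=True).as_matrix()
print('pred foot end bottom',proj(d,[t*[1,1,0]+[0,0,fz]+Rt@[.03,y,0] for y in(.017,-.017)]), 'top',proj(d,[t*[1,1,0]+[0,0,fz+.012]+Rt@[.03,y,0] for y in(.017,-.017)]))
print('pred tile end top',proj(d,[np.array([.3555,-.279,.03])+Rt@[x,y,0] for x in(.0375,) for y in(.02,-.02)]))
```

```text
col 230 [(134, [93, 118, 136]), (137, [63, 80, 93]), (140, [61, 78, 89]), (143, [44, 60, 76]), (146, [35, 55, 78]), (149, [53, 68, 83]), (152, [138, 159, 170]), (155, [151, 172, 184]), (158, [143, 164, 174]), (161, [152, 173, 184]), (164, [150, 170, 183]), (167, [153, 173, 186]), (170, [85, 98, 106]), (173, [29, 40, 54]), (176, [36, 53, 81]), (179, [35, 49, 77]), (182, [34, 50, 75]), (185, [34, 52, 76]), (188, [34, 50, 76]), (191, [29, 46, 73]), (194, [33, 48, 74]), (197, [31, 47, 75])]
col 250 [(134, [60, 76, 85]), (137, [59, 76, 85]), (140, [59, 74, 85]), (143, [41, 58, 74]), (146, [34, 55, 78]), (149, [51, 65, 82]), (152, [89, 102, 110]), (155, [96, 108, 117]), (158, [105, 120, 128]), (161, [100, 113, 122]), (164, [98, 112, 121]), (167, [99, 114, 122]), (170, [53, 63, 69]), (173, [22, 33, 44]), (176, [23, 34, 51]), (179, [24, 36, 52]), (182, [29, 39, 56]), (185, [27, 36, 54]), (188, [25, 36, 53]), (191, [26, 34, 52]), (194, [25, 36, 52]), (197, [22, 33, 51])]
col 270 [(134, [69, 86, 98]), (137, [67, 84, 96]), (140, [60, 75, 86]), (143, [37, 53, 69]), (146, [29, 50, 72]), (149, [48
[... 1419 characters left out ...]
: 54, 225: 53, 226: 52, 227: 54, 274: 35, 275: 34, 276: 34, 277: 30, 278: 33, 279: 30, 280: 42, 281: 48, 282: 72, 283: 87, 284: 89, 285: 90, 286: 90, 287: 88, 288: 88, 289: 90}
row 186 {212: 131, 213: 129, 214: 131, 215: 131, 216: 131, 217: 126, 218: 111, 219: 91, 220: 65, 221: 50, 222: 53, 223: 53, 224: 51, 225: 53, 226: 51, 227: 50, 274: 34, 275: 35, 276: 33, 277: 31, 278: 29, 279: 34, 280: 37, 281: 54, 282: 75, 283: 86, 284: 90, 285: 88, 286: 91, 287: 90, 288: 91, 289: 89}
pred foot end bottom [[219.35859526 170.93349676]
 [278.53106433 170.95861561]] top [[217.38387027 175.11339431]
 [280.25794266 175.13955805]]
pred tile end top [[219.10029378 150.11687121]
 [279.10665947 150.14484583]]
```

The foot and tile agree with prediction to about 1 px (under 1 mm), so I'll descend and hand in.

Run:
```python
from h import *
print(robot.move_l(np.array([.3554,-.2788,.1073]),speed=.04,contact_N=6)); robot.pause(.5)
s=robot.state(); print(s['time_s'],s['tcp_pos'],s['contact_force'],s['grasp_force'],np.abs(s['qd']).max())
d=grab('wrist','w3.png'); g=d['pixels'].astype(int)
print([(r,int(g[r,248:253].mean())) for r in range(140,185,2)])
fz=s['tcp_pos'][2]-.0653; Rt=R.from_euler('z',43,degrees=True).as_matrix()
print(proj(d,[s['tcp_pos']*[1,1,0]+[0,0,fz]+Rt@[.03,0,0],np.array([.3555,-.279,.03])+Rt@[.0375,0,0]]))
if abs(s['contact_force'][2]+2.25)<.8: print(robot.finish_job())
```

```text
False
10.425 [ 0.35543525 -0.27884295  0.10736516] [ 0.84270441  0.40072959 -2.22552502] 58.74042212963104 0.0025381526405950723
[(140, 75), (142, 74), (144, 74), (146, 64), (148, 52), (150, 55), (152, 57), (154, 72), (156, 83), (158, 89), (160, 89), (162, 89), (164, 88), (166, 89), (168, 86), (170, 52), (172, 32), (174, 34), (176, 36), (178, 38), (180, 37), (182, 36), (184, 34)]
[[249.17649508 171.09131   ]
 [249.53559561 155.1291961 ]]
the job is handed in; nothing more can be done
None
```

I handed the job in at about 10.4 s with the stamp still held, its foot an estimated 12 mm above the tile and centred to within about 1–2 mm by my camera measurements; the judge's verdict was not reported back.

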